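# Index a clay-die wheel the short way until its lock pin drops in

## Robot

A 6-joint arm with a two-finger parallel gripper is mounted at the origin on the work surface. World frame = base frame: x ahead of the robot, y to its left, z up, the work surface at z = 0. Lengths are in mm, angles in rad, forces in N, time in s.
With the tool pointing down it reaches from about 325 to 925 mm from the base axis. Payload 3.1 kg.
Tool frame: the origin (TCP) lies at the very end of the fingers, on their centre line; the grasp point (between the pads) lies 19 mm behind it; z points along the fingers, y is the line along which they close (so a half turn about z gives the same grasp; the last joint's range is limited). The gripper opens to 85 mm and grips with 20 to 120 N. Pads are 22 mm wide; open, the fingers measure 114 mm over their backs; the gripper's body (76 mm by 85 mm) begins 54 mm behind the grasp point. The pads swing forward as they close: fully open they stand 13 mm farther back than shut.
Start: joints at [-1.314, 0.217, 1.613, -0, 1.311, -0.112], TCP at [225.332, -582.979, 231.3] pointing down, gripper open.
Joint ranges: [-2.75, 2.75], [-0.78, 2.1], [0.31, 2.55], [-1.13, 4.27], [0.13, 2.63], [-2.58, 2.58]. Speed limits (rad/s): [2.79, 2.79, 3.14, 3.14, 3.14, 3.14].

## Interface

Orientations are given as a rotation vector (axis times angle).
In Python, from station import robot gives the robot as it stands.
- The arm moves only by the tool move_arm, never from a script. Its argument "steps" is a list of rows, each a list of 3 entries, a list of its own where there are three numbers: the opening, from 0 (shut) to 1 (fully open), then the shift along the tool's x, y, z in mm, then the turn, a rotation vector about the tool's x, y, z in rad. In form: [[fingers, [tx, ty, tz], [ax, ay, az]], ...]. A call has exactly 8 rows; each row shifts and turns the commanded pose from where the row before left it, along the tool's axes as they then stand; what a row does not reach is not made up. A row lasts 1/10 s, in which the tool goes at most 50 mm and 8.59 degrees, less where a joint would pass 70% of its speed; a pose out of reach is approached as far as the arm can. A call with a gripper value outside its range is refused whole. The fingers move at their own pace and stop on an object; the grip force is fixed at half the most. Time passes only in rows, so rows that do not move let the fingers close, or fill a call up. It gives the time, the measured TCP pose, the force, the opening and the grip force at its end, in the units of the state.
- robot.read_state(): the state, without advancing time (a new reading comes with each control period).
- robot.capture(name): name is "scene" or "top"; returns the picture (480x640x3 uint8, blue, green, red); there is no depth.
- robot.camera_model(name): a dict with "fov_y" (degrees; the focal length in pixels is half the picture's height over the tangent of half this angle, whatever the lens; pixels are square), "cx", "cy" (the principal point, pixels), "distortion" ([k1, k2, p1, p2, k3] as OpenCV has them; the pictures are not rectified), "extrinsics" (4x4, takes a point from camera to world coordinates). Camera axes: x right, y up, looking along -z (the intrinsics and any distortion apply to the point x, -y, -z); pixel columns grow to the right and rows downward; lengths in mm; the calibration is good to about 2 mm. A picture is of the moment at which its call begins. camera_model takes no time and is no camera call.
- robot.sign_off(): hands the job in; it is judged then, once.
The state is a dict: "clock": time; "joint_positions": joint angles; "qd": joint speeds; "tau": joint torques, N m; "eef_pos": TCP position; "tcp_rot": TCP orientation; "wrist_force": force on the tool from outside, world axes, zero at the start; "moment": the same for the moment, N m; "opening": finger opening in mm; "grip_force": force on a finger pad.
Only numpy, scipy, OpenCV 4.12 (cv2) and the standard library are available. Lean on these libraries where they do the work, as an engineer would, in place of code of your own. Each camera call takes 0.05 s, during which the arm holds its last target. There are 200 camera calls.

## Task

Stand the red-headed lock pin in the guide hole of the yellow bridge so that it rests on the wheel, and let it go. Then turn the wheel by its post, the shorter way round, to bring the star die to the yellow bridge until the pin drops fully home into the slot there; go slowly and by feel near the end, stop pushing as soon as it catches, and keep pin and wheel from being forced against each other (no more than 10 N). Let go of everything and leave the other things on the table where they are.

Things in the scene. Friction and masses are not known exactly. Their poses are not given: they have to be found in the camera images.
- wheel_base: Fixed round grey base, 300 mm across, 20 mm thick; origin at the centre of its underside, z up along the wheel's axis. On it turns the die wheel: a blue disc 220 mm across with a raised aluminium rim track (82 to 108 mm from the axis, top 46 mm above the table). Five round dies lie on the disc; the yellow one with a star is beside the slot. Two bridges stand on the base's own +y and -y sides.
- wheel (a joint): Angle of the wheel in rad about the vertical, growing anticlockwise seen from above, with no stops (it can go round for ever); 0 when the star mark lies on wheel_base's own +x axis, pi/2 when on its +y axis. It weighs 1.6 kg and is stiff: 3 to 4 N at the post turns it, and it stays where left.
- star_mark (a point): Nominal middle of the locking slot, on top of the rim track beside the yellow star die, 95 mm from the wheel's axis; turns with the wheel. The slot (16 mm long along the track, 12 mm deep) is in a brass plate set into the track by hand: the real slot may lie up to 21 mm to either side along the track, so the end of the turn goes by feel.
- post_top (a point): Top of the upright steel post by which the wheel is turned: round, 16 mm thick, standing on the wheel 62 mm from its axis, opposite the star mark; it stands from 34 mm to 110 mm above the table. Pinch it or push its side.
- guide_mouth (a point): Centre of the upper mouth of the vertical guide hole (14 mm wide, chamfered, 24 mm deep, through) in the brass block amid the yellow bridge; 76 mm above the table, 95 mm from the wheel's axis, 6 mm gap from block to track. The yellow bridge is on the +y or the -y side of the base; a plain grey one is opposite. Both are fixed, 190 mm long along wheel_base's x, 30 mm wide.
- pin_head (a point): Centre of the lock pin's red head, 26 mm across, 20 mm high; below it a steel shank 12 mm thick, 40 mm long, foot chamfered: the head's centre is 50 mm above the foot. About 90 g. It starts in a wooden stand, 60 x 60 mm and 45 mm high, its head on the stand. In the guide with its foot on the track the head's centre is 20 mm above guide_mouth; home in the slot, 10 mm above.
- glazed_cup: Bystander: salmon-glazed cup, 74 mm across, 75 mm high; origin at its underside or on its axis. Leave alone.
- tape_roll: Bystander: cream roll of masking tape lying flat, 100 mm across, 48 mm high; origin at its underside or on its axis. Leave alone.
- pink_stamp: Bystander: pink clay stamp, 48 mm across, 32 mm high; origin at its underside or on its axis. Leave alone.
- purple_stamp: Bystander: purple clay stamp, 48 mm across, 32 mm high; origin at its underside or on its axis. Leave alone.
- texture_roller: Bystander: terracotta texture roller standing on end, 42 mm across, 110 mm high; origin at its underside or on its axis. Leave alone.
- lock_pin: The same lock pin: its origin is the centre of its foot, z up along the pin.

How it is judged (in metres and radians):
On the way, in this order (a step that is already met when the one before it is completed fails the run):
1. the pin stands in the yellow bridge's guide hole with its foot on the wheel's track, let go (horizontal distance between pin_head and guide_mouth below 0.006 m and z of pin_head in the frame of guide_mouth between 0.014 and 0.0235 m and angle between pin_head's own z axis and vertical below 0.2 rad and contact force between the fingers and lock_pin below 0.3 N), for 0.2 s.
2. the wheel has been turned until the pin dropped home into the slot (horizontal distance between pin_head and guide_mouth below 0.006 m and z of pin_head in the frame of guide_mouth below 0.0125 m), for 0.2 s.
At the end, for the whole second after the job is handed in: The star mark is at the yellow bridge (within 28 mm of under the guide hole), the pin upright in the guide hole with its head within 2.5 mm of resting on the bridge (foot in the slot), released, and wheel and pin at rest (all of step 2 and z of pin_head in the frame of guide_mouth above 0.005 m and angle between pin_head's own z axis and vertical below 0.2 rad and contact force between the fingers and lock_pin below 0.3 N and horizontal distance between star_mark and guide_mouth below 0.028 m and velocity of joint wheel between -0.02 and 0.02 rad/s and linear speed of lock_pin below 0.02 m/s); the robot touches nothing.
It fails at once if the wheel is turned the long way round (more than 160 degrees from its start) (distance of star_mark from where it was at the start of the episode above 0.1871 m).
It fails at once if the wheel is forced against the pin: more than 10 N between pin and wheel (contact force between lock_pin and wheel above 10 N).
It fails at once if another thing on the table is shifted by more than 30 mm (distance of any of glazed_cup, tape_roll, pink_stamp, purple_stamp, texture_roller from where it was at the start of the episode above 0.03 m).
It also fails if it takes over 72 s, if anything falls off the work surface, if the arm or the gripper's body presses on something with over 40 N, if the wrist force passes 120 N, or if a joint passes its speed limit or range.

## Working session

There is one attempt and no reset: what is moved stays moved. The work goes in short steps, Python scripts to look and compute and a tool call to move; the robot and the scene stay as the last step left them, time stands still between calls to the robot, and variables do not carry over. Pictures are saved under pics/ and viewed, at most 10 in all, crops included, and the job is handed in when it is done.

Besides the shell and the picture viewer there is one more tool, called after "Call:" in YAML: its name, and indented under it one key for each argument. move_arm: Moves the arm, as the interface text tells. Its arguments: {"type":"object","properties":{"steps":{"type":"array"}},"required":["steps"]}

```bash
mkdir -p pics; cat > h.py <<'E'
import numpy as np, cv2
from station import robot
from scipy.spatial.transform import Rotation as R
def ray(cam,uv):
    m=robot.camera_model(cam); f=240/np.tan(np.radians(m['fov_y'])/2)
    K=np.array([[f,0,m['cx']],[0,f,m['cy']],[0,0,1]])
    p=cv2.undistortPoints(np.array([[uv]],float),K,np.array(m['distortion'],float))[0,0]
    E=np.array(m['extrinsics']); d=E[:3,:3]@np.array([p[0],-p[1],-1]); return E[:3,3],d
def onz(cam,uv,z):
    o,d=ray(cam,uv); return o+d*(z-o[2])/d[2]
def tri(uv1,uv2):
    o1,d1=ray('scene',uv1);o2,d2=ray('top',uv2)
    s=np.linalg.lstsq(np.c_[d1,-d2],o2-o1,rcond=None)[0]; a,b=o1+s[0]*d1,o2+s[1]*d2
    return (a+b)/2,np.linalg.norm(a-b)
E
python3 - <<'E'
from h import *
for n in('scene','top'): cv2.imwrite(f'pics/{n}0.png',robot.capture(n)); m=robot.camera_model(n);print(n,m['fov_y'],np.round(m['extrinsics'],2).tolist())
s=robot.read_state();print(s)
E
```

```text
scene 43.81345225287131 [[0.64, -0.65, 0.41, 1085.8], [0.77, 0.55, -0.33, -442.61], [-0.01, 0.52, 0.85, 1216.94], [0.0, 0.0, 0.0, 1.0]]
top 55.6777146651969 [[-0.0, 0.99, -0.12, 443.57], [-1.0, -0.01, -0.02, -25.14], [-0.02, 0.12, 0.99, 1030.05], [0.0, 0.0, 0.0, 1.0]]
{'clock': 0.1, 'joint_positions': array([-1.31420533e+00,  2.17693269e-01,  1.61482631e+00, -6.36098509e-06,
        1.31131446e+00, -1.12194566e-01]), 'qd': array([-7.89189549e-05, -2.24479670e-03, -4.75296660e-03, -6.25460111e-04,
        8.08247855e-04,  4.33833917e-04]), 'tau': array([-2.09234404e-04, -3.98073649e+01, -3.04971635e+01, -1.40679249e-04,
        4.26383005e-03, -9.04138204e-06]), 'eef_pos': array([ 225.12913119, -582.22768826,  230.06234444]), 'tcp_rot': array([-3.08613794e+00, -5.75602613e-01,  2.63414071e-04]), 'wrist_force': array([ 0.92155977, -0.50821947, -0.26934701]), 'moment': array([0.01634829, 0.02448198, 0.00903061]), 'grip_force': 0.0, 'opening': 85.4033226309312}
```

View pics/top0.png

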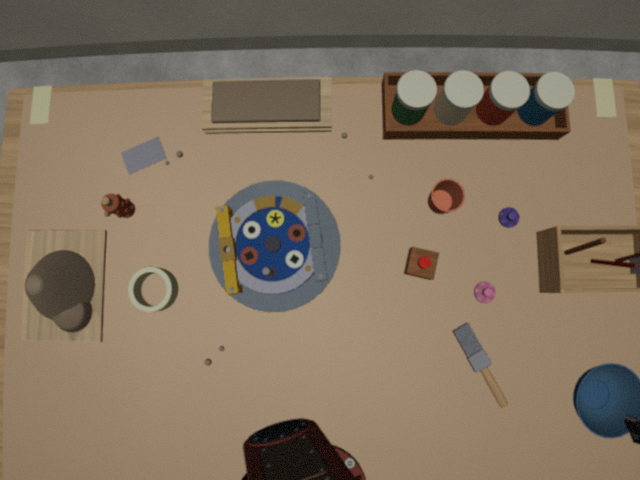

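View pics/scene0.png

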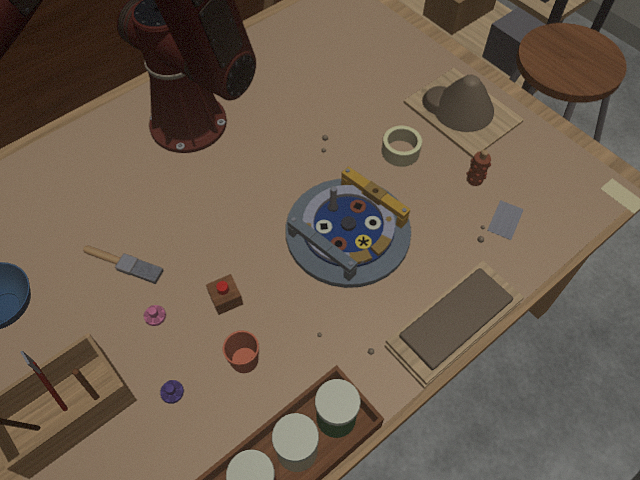

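The top view shows the wheel near (275,245), star (275,217), yellow bridge (228,250) on the world +y side, and the pin's red head (424,263). The scene view shows the post top near (333,190), the guide block (375,190) and the red head (223,288). I'll take an enlarged crop of each.

```bash
python3 - <<'E'
from h import *
t=cv2.imread('pics/top0.png');s=cv2.imread('pics/scene0.png')
a=cv2.resize(t[175:315,200:345],None,fx=4,fy=4,interpolation=cv2.INTER_CUBIC)
b=cv2.resize(s[160:290,280:415],None,fx=4,fy=4,interpolation=cv2.INTER_CUBIC)
cv2.imwrite('pics/ca.png',cv2.convertScaleAbs(a,alpha=1.5)); cv2.imwrite('pics/cb.png',cv2.convertScaleAbs(b,alpha=1.5))
def cent(im,lo,hi,roi):
    x0,y0,x1,y1=roi; h=cv2.cvtColor(im[y0:y1,x0:x1],cv2.COLOR_BGR2HSV)
    m=cv2.inRange(h,lo,hi); n,l,st,c=cv2.connectedComponentsWithStats(m); i=1+np.argmax(st[1:,4]); return c[i]+[x0,y0],st[i,4],m
ct,at,_=cent(t,(0,200,120),(6,255,255),(400,240,445,285)); cs,as_,_=cent(s,(0,200,120),(6,255,255),(200,270,250,315))
print('red',ct,at,cs,as_,tri(cs,ct),onz('top',ct,65))
# wheel disc blue and base
for n,im,roi,z in(('top',t,(205,175,345,315),35),('scene',s,(280,170,415,290),35)):
    c,a,m=cent(im,(105,120,40),(125,255,255),roi); 
    k=cv2.convexHull(np.argwhere(m)[:,::-1].astype(np.int32)); e=cv2.fitEllipse(k); print('blue',e,onz(n,np.array(e[0])+roi[:2],z))
    c,a,m=cent(im,(18,150,90),(28,255,255),roi); print('yellow',c,a)
E
```

```text
red [423.92405063 262.40506329] 79 [218. 283.] 1 (array([ 495.51995358, -228.38294107,   73.54060054]), np.float64(8.430347731959799)) [ 498.32664253 -226.59725385   65.        ]
blue ((67.87464904785156, 65.80559539794922), (70.99151611328125, 81.69428253173828), 12.436285018920898) [549.37510627  98.64870185  35.        ]
yellow [226.91666667 249.9057971 ] 828
blue ((67.65023803710938, 62.562950134277344), (70.16783905029297, 81.06599426269531), 91.81343078613281) [558.24050675  84.24843646  35.        ]
yellow [394.38075314 204.05020921] 239
```

View pics/ca.png

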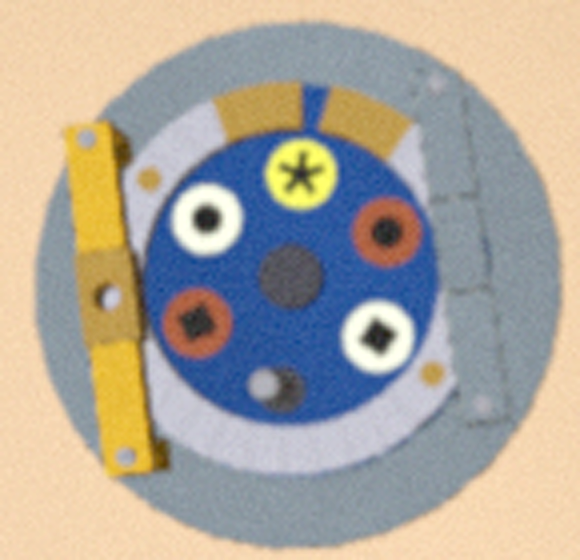

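View pics/cb.png

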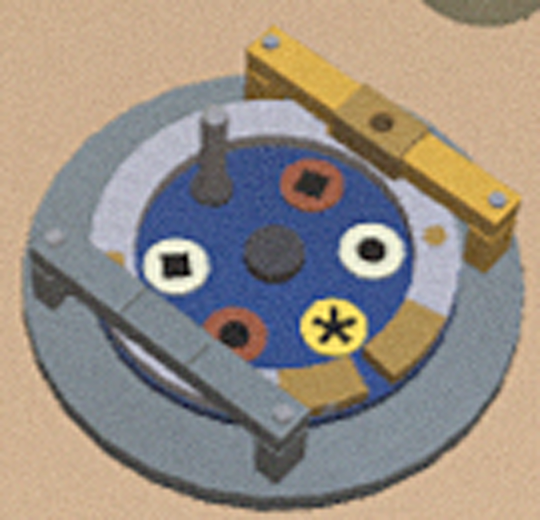

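The crops show the hole mouth at (110,297)/(383,122), post top at (264,384)/(214,114), and the slot as a blue gap at (315,107) in the top crop. The hub is at (291,277)/(274,253). Next I triangulate these.

```bash
python3 - <<'E'
from h import *
ca=lambda x,y:((x+.5)/4-.5+200,(y+.5)/4-.5+175); cb=lambda x,y:((x+.5)/4-.5+280,(y+.5)/4-.5+160)
for n,p,q,z in(('hole',(110,297),(383,122),76),('post',(264,384),(214,114),110),('bolt1',(87,138),(270,42),76),('bolt2',(126,457),(498,200),76),('g1',(436,84),(283,412),76),('g2',(483,405),(55,236),76)):
    print(n,tri(cb(*q),ca(*p)),onz('top',ca(*p),z),onz('scene',cb(*q),z))
for n,p in (('slotout',(315,88)),('slotin',(311,130)),('slotL',(303,107)),('slotR',(328,107))): print(n,onz('top',ca(*p),46 if n!='' else 0))
print('pinscene',onz('scene',(223,288),70),tri((223,288),(424,262.4)))
s=cv2.imread('pics/scene0.png')
m=robot.camera_model('top')
c=s[283:293,218:230]; h=cv2.cvtColor(s,cv2.COLOR_BGR2HSV)[275:315,200:250]
mm=((h[...,0]<6)|(h[...,0]>174))&(h[...,1]>190)&(h[...,2]>90); ys,xs=np.nonzero(mm); print(len(xs),xs.mean()+200,ys.mean()+275,np.ptp(xs),np.ptp(ys))
for n,uv in (('tape',(150,289)),('cup',(447,196)),):print(n,onz('top',uv,40))
st=[(393,247),(439,249)]
for lab,uv in (('standTL',(413,247)),('standTR',(439,252)),('standBR',(434,279)),('standBL',(406,274))):print(lab,onz('top',uv,45))
print(R.from_rotvec(robot.read_state()['tcp_rot']).as_matrix().round(3))
E
```

```text
hole (array([529.07168575, 192.57415753,  76.13905252]), np.float64(3.2742507684479416)) [528.25635933 191.13915563  76.        ] [529.61074733 194.24532734  76.        ]
post (array([480.69065379, 103.59829666, 111.84892156]), np.float64(0.5952152721731613)) [480.61117856 103.59886569 110.        ] [479.80802501 104.78543655 110.        ]
bolt1 (array([561.59242554, 118.17364225, 272.55734139]), np.float64(83.34884556891984)) [614.03994935 205.50195066  76.        ] [442.02529775 182.47897924  76.        ]
bolt2 (array([ 484.83443837,  279.23018647, -145.04406781]), np.float64(128.260866948621)) [443.72575602 181.06467477  76.        ] [613.16078147 207.37526498  76.        ]
g1 (array([640.72075157,  17.39295293,  80.86588423]), np.float64(0.2574262451330262)) [641.80117532  17.72158593  76.        ] [638.75590282  19.24595684  76.        ]
g2 (array([470.74290252,  -6.60812519,  80.5843606 ]), np.float64(0.7832522343600791)) [470.66158947  -6.85009062  76.        ] [468.46690339  -4.51350868  76.        ]
slotout [646.35741078  86.01577731  46.        ]
slotin [622.80575502  88.02308849  46.        ]
slotL [635.73358585  92.57236851  46.        ]
slotR [635.6145957  78.721486   46.       ]
pinscene [ 507.86233427 -229.71526303   70.        ] (array([ 499.56374665, -227.85782985,   55.02242475]), np.float64(2.351694067994164))
17 222.0 286.05882352941177 9 7
tape [442.87017476 371.02719645  40.        ]
cup [ 646.68501112 -287.82622758   40.        ]
standTL [ 533.11438891 -207.88421972   45.        ]
standTR [ 521.85825311 -264.34221724   45.        ]
standBR [ 463.45654508 -251.67013074   45.        ]
standBL [ 474.65636007 -191.24641757   45.        ]
[[ 0.933  0.36  -0.001]
 [ 0.36  -0.933  0.002]
 [ 0.    -0.002 -1.   ]]
```

Everything agrees with the given sizes:
- **Wheel:** axis about (542, 98.6). The post radius comes to 61.8 mm, against 62 given.
- **Guide hole:** (528.6, 192.5), at 98.1° about the axis.
- **Slot:** at −7.9°, so the turn is about +106° anticlockwise.
- **Pin:** about (498.5, −228).

I'm going to the pin.

Call:
move_arm:
  steps:
    - [1,[0,0,0],[0,0,0.123]]
    - [1,[0,0,0],[0,0,0.123]]
    - [1,[0,0,0],[0,0,0.122]]
    - [1,[28,-36,0],[0,0,0]]
    - [1,[28,-36,0],[0,0,0]]
    - [1,[28,-36,0],[0,0,0]]
    - [1,[28,-36,0],[0,0,0]]
    - [1,[28,-36,0],[0,0,0]]

```text
clock: 0.9
eef_pos: [365.8, -401.0, 230.7]
tcp_rot: [-3.141, -0.0, 0.001]
wrist_force: [0.4, -0.3, 0.5]
opening: 85.5
grip_force: 0.0
```

Call:
move_arm:
  steps:
    - [1,[28,-36,0],[0,0,0]]
    - [1,[28,-36,0],[0,0,0]]
    - [1,[28,-36,20],[0,0,0]]
    - [1,[27,-36,20],[0,0,0]]
    - [1,[22,-31,30],[0,0,0]]
    - [1,[0,0,40],[0,0,0]]
    - [1,[0,0,0],[0,0,0]]
    - [1,[0,0,0],[0,0,0]]

```text
clock: 1.7
eef_pos: [497.0, -227.3, 120.5]
tcp_rot: [-3.14, -0.001, 0.004]
wrist_force: [-0.0, -0.7, -0.1]
opening: 85.5
grip_force: 0.0
```

```bash
python3 - <<'E'
from h import *
s=robot.capture('scene');t=robot.capture('top');print(robot.read_state()['eef_pos'])
a=cv2.resize(s[215:325,165:285],None,fx=4,fy=4,interpolation=cv2.INTER_CUBIC);b=cv2.resize(t[200:310,360:480],None,fx=4,fy=4,interpolation=cv2.INTER_CUBIC)
cv2.imwrite('pics/p1.png',cv2.convertScaleAbs(np.vstack([a[:300],b[:300]]) if 0 else np.hstack([a[:,:400],b[:,40:440]]),alpha=1.6))
E
```

```text
[ 499.0288885  -229.29081241  123.39346838]
```

View pics/p1.png

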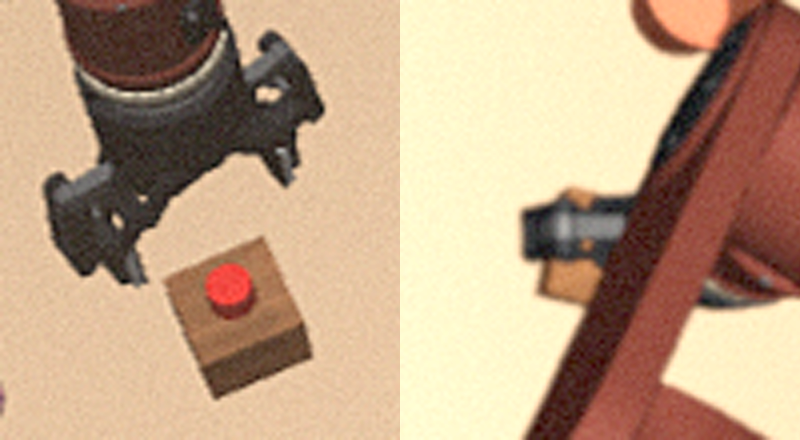

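The head top is at (222,285.7) in the scene image, centred between the fingers. The top view is blocked by the arm. I'm descending to TCP z of about 46 and gripping.

```bash
python3 - <<'E'
from h import *
print(onz('scene',(222,285.6),65)); print([robot.read_state()['eef_pos'].round(1) for _ in range(4)])
E
```

```text
[ 499.19006641 -227.10800164   65.        ]
[array([ 499. , -229.3,  123.4]), array([ 499. , -229.3,  123.4]), array([ 499. , -229.3,  123.4]), array([ 499. , -229.3,  123.4])]
```

Call:
move_arm:
  steps:
    - [1,[0,0,20],[0,0,0]]
    - [1,[0,0,20],[0,0,0]]
    - [1,[0,0,15],[0,0,0]]
    - [1,[0,0,10],[0,0,0]]
    - [1,[0,0,9],[0,0,0]]
    - [0.5,[0,0,0],[0,0,0]]
    - [0.3,[0,0,0],[0,0,0]]
    - [0,[0,0,0],[0,0,0]]

```text
clock: 2.6
eef_pos: [498.7, -228.1, 48.1]
tcp_rot: [3.141, 0.001, 0.002]
wrist_force: [-1.0, -0.4, -0.4]
opening: 44.1
grip_force: 0.0
```

Call:
move_arm:
  steps:
    - [0,[0,0,0],[0,0,0]]
    - [0,[0,0,0],[0,0,0]]
    - [0,[0,0,0],[0,0,0]]
    - [0,[0,0,0],[0,0,0]]
    - [0,[0,0,0],[0,0,0]]
    - [0,[0,0,0],[0,0,0]]
    - [0,[0,0,0],[0,0,0]]
    - [0,[0,0,0],[0,0,0]]

```text
clock: 3.4
eef_pos: [498.7, -227.8, 48.4]
tcp_rot: [3.141, 0.001, 0.002]
wrist_force: [-1.0, 1.6, 5.5]
opening: 23.6
grip_force: 58.9
```

Call:
move_arm:
  steps:
    - [0,[0,0,-10],[0,0,0]]
    - [0,[0,0,-15],[0,0,0]]
    - [0,[0,0,-25],[0,0,0]]
    - [0,[0,0,-30],[0,0,0]]
    - [0,[0,0,-30],[0,0,0]]
    - [0,[0,0,0],[0,0,0]]
    - [0,[0,0,0],[0,0,0]]
    - [0,[0,0,0],[0,0,0]]

```text
clock: 4.2
eef_pos: [496.9, -227.2, 156.0]
tcp_rot: [-3.14, -0.001, 0.004]
wrist_force: [-0.1, 0.4, -2.2]
opening: 23.4
grip_force: 58.9
```

```bash
python3 - <<'E'
from h import *
s=robot.capture('scene');print(robot.read_state()['eef_pos'])
cv2.imwrite('pics/p2.png',cv2.convertScaleAbs(cv2.resize(s[195:315,165:285],None,fx=4,fy=4,interpolation=cv2.INTER_CUBIC),alpha=1.6))
E
```

```text
[ 496.6460009  -227.04929366  155.48282428]
```

View pics/p2.png

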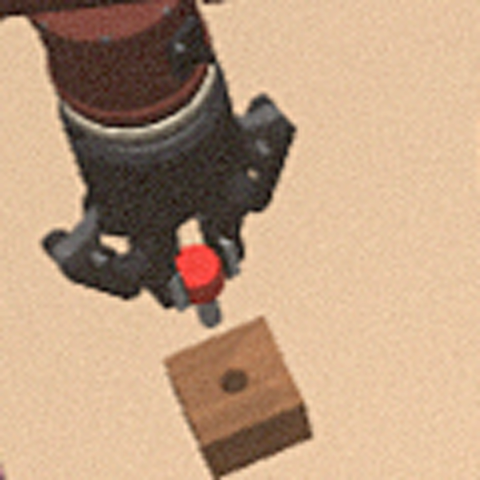

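The pin is held upright with its foot near crop (211,320). The empty stand hole is at (234,379).

```bash
python3 - <<'E'
from h import *
c=lambda x,y:((x+.5)/4-.5+165,(y+.5)/4-.5+195)
print('hole',onz('scene',c(234,379.5),45)); 
for z in (113,115,117): print('foot',onz('scene',c(211,320),z))
print('headtop',onz('scene',c(198,265),175))
E
```

```text
hole [ 498.45884749 -226.98167032   45.        ]
foot [ 496.23934959 -228.71530627  113.        ]
foot [ 497.30745377 -229.1028139   115.        ]
foot [ 498.37555795 -229.49032153  117.        ]
headtop [ 499.42281346 -227.8687827   175.        ]
```

Call:
move_arm:
  steps:
    - [0,[10,-20,0],[0,0,0]]
    - [0,[10,-40,0],[0,0,0]]
    - [0,[10.5,-45,0],[0,0,0]]
    - [0,[0,-45,0],[0,0,0]]
    - [0,[0,-45,0],[0,0,0]]
    - [0,[0,-45,0],[0,0,0]]
    - [0,[0,-45,0],[0,0,0]]
    - [0,[0,-45,0],[0,0,0]]

```text
clock: 5.05
eef_pos: [526.7, 103.9, 155.4]
tcp_rot: [3.141, 0.001, -0.005]
wrist_force: [-0.0, -1.0, -0.9]
opening: 23.7
grip_force: 59.1
```

Call:
move_arm:
  steps:
    - [0,[0,-45,0],[0,0,0]]
    - [0,[0,-30,0],[0,0,0]]
    - [0,[0,-15.8,10],[0,0,0]]
    - [0,[0,0,10],[0,0,0]]
    - [0,[0,0,5],[0,0,0]]
    - [0,[0,0,5],[0,0,0]]
    - [0,[0,0,0],[0,0,0]]
    - [0,[0,0,0],[0,0,0]]

```text
clock: 5.85
eef_pos: [528.4, 191.9, 127.2]
tcp_rot: [3.141, -0.001, -0.0]
wrist_force: [0.6, 0.3, 0.3]
opening: 23.7
grip_force: 59.1
```

```bash
python3 - <<'E'
from h import *
s=robot.capture('scene');t=robot.capture('top');print(robot.read_state()['eef_pos'])
a=cv2.resize(s[130:230,325:425],None,fx=4,fy=4,interpolation=cv2.INTER_CUBIC);b=cv2.resize(t[200:300,180:280],None,fx=4,fy=4,interpolation=cv2.INTER_CUBIC)
cv2.imwrite('pics/p3.png',cv2.convertScaleAbs(np.hstack([a,b]),alpha=1.7))
E
```

```text
[528.81325704 192.43264575 127.85848261]
```

View pics/p3.png

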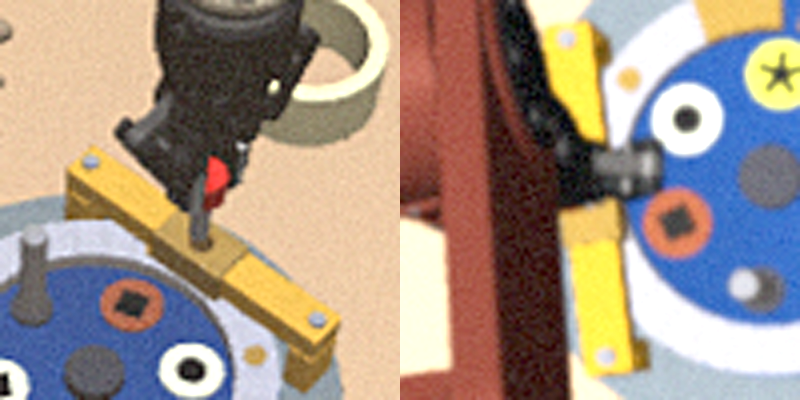

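The foot is at crop (202,235) and the hole at (203,242). With 9 mm of height still between them, that lines up. I'm lowering slowly and watching the force.

Call:
move_arm:
  steps:
    - [0,[0,0,4],[0,0,0]]
    - [0,[0,0,3],[0,0,0]]
    - [0,[0,0,2],[0,0,0]]
    - [0,[0,0,1.5],[0,0,0]]
    - [0,[0,0,1.5],[0,0,0]]
    - [0,[0,0,1.5],[0,0,0]]
    - [0,[0,0,1.5],[0,0,0]]
    - [0,[0,0,0],[0,0,0]]

```text
clock: 6.75
eef_pos: [528.3, 193.8, 112.3]
tcp_rot: [-3.14, -0.001, -0.001]
wrist_force: [-0.6, 4.3, -0.1]
opening: 23.6
grip_force: 59.1
```

Call:
move_arm:
  steps:
    - [0,[0,-0.7,0],[0,0,0]]
    - [0,[0,0,3],[0,0,0]]
    - [0,[0,0,3],[0,0,0]]
    - [0,[0,0,3],[0,0,0]]
    - [0,[0,0,3],[0,0,0]]
    - [0,[0,0,3],[0,0,0]]
    - [0,[0,0,3],[0,0,0]]
    - [0,[0,0,2],[0,0,0]]

```text
clock: 7.55
eef_pos: [528.3, 194.1, 92.1]
tcp_rot: [-3.141, -0.001, -0.0]
wrist_force: [0.9, 5.5, 1.8]
opening: 23.6
grip_force: 59.1
```

Call:
move_arm:
  steps:
    - [0,[0,-0.8,0],[0,0,0]]
    - [0,[0,0,0.5],[0,0,0]]
    - [0,[0,0,0.5],[0,0,0]]
    - [0,[0,0,0],[0,0,0]]
    - [0,[0,0,0],[0,0,0]]
    - [0,[0,0,0],[0,0,0]]
    - [0,[0,0,0],[0,0,0]]
    - [0,[0,0,0],[0,0,0]]

```text
clock: 8.35
eef_pos: [528.0, 194.2, 91.1]
tcp_rot: [3.141, 0.001, -0.001]
wrist_force: [0.8, 1.6, -1.7]
opening: 23.7
grip_force: 59.0
```

Call:
move_arm:
  steps:
    - [0,[0,-0.3,0.5],[0,0,0]]
    - [0,[0,0,0.5],[0,0,0]]
    - [0,[0,0,0.5],[0,0,0]]
    - [0,[0,0,0],[0,0,0]]
    - [0,[0,0,0],[0,0,0]]
    - [0,[0,0,0],[0,0,0]]
    - [0,[0,0,0],[0,0,0]]
    - [0,[0,0,0],[0,0,0]]

```text
clock: 9.15
eef_pos: [528.3, 194.9, 89.9]
tcp_rot: [3.142, 0.001, 0.0]
wrist_force: [0.5, -0.7, -0.9]
opening: 23.8
grip_force: 59.1
```

Call:
move_arm:
  steps:
    - [0.6,[0,0,0],[0,0,0]]
    - [0.6,[0,0,0],[0,0,0]]
    - [0.6,[0,0,0],[0,0,0]]
    - [0.6,[0,0,0],[0,0,0]]
    - [0.6,[0,0,0],[0,0,0]]
    - [0.6,[0,0,0],[0,0,0]]
    - [0.6,[0,0,0],[0,0,0]]
    - [0.6,[0,0,0],[0,0,0]]

```text
clock: 9.95
eef_pos: [528.2, 194.8, 89.8]
tcp_rot: [3.142, 0.001, -0.0]
wrist_force: [-0.2, 0.1, -0.0]
opening: 51.1
grip_force: 0.0
```

Call:
move_arm:
  steps:
    - [0.6,[0,0,-10],[0,0,0]]
    - [0.6,[0,0,-20],[0,0,0]]
    - [0.6,[0,0,-30],[0,0,0]]
    - [0.6,[0,35,-10],[0,0,0.08]]
    - [0.6,[-20,35,0],[0,0,0]]
    - [0.6,[-20,22,0],[0,0,0]]
    - [0.4,[0,0,0],[0,0,0]]
    - [0.4,[0,0,0],[0,0,0]]

```text
clock: 10.75
eef_pos: [484.2, 106.0, 160.6]
tcp_rot: [-3.139, 0.126, -0.003]
wrist_force: [-0.7, 0.4, -0.4]
opening: 34.3
grip_force: 0.0
```

```bash
cat > look.py <<'E'
from h import *; import sys
s=robot.capture('scene');st=robot.read_state();print(st['clock'],st['eef_pos'].round(1),st['wrist_force'].round(1),round(st['opening'],1))
h=cv2.cvtColor(s,cv2.COLOR_BGR2HSV)[160:205,350:400].astype(int)
m=((h[...,0]<7)|(h[...,0]>172))&(h[...,1]>170)&(h[...,2]>60);ys,xs=np.nonzero(m)
if len(xs): print('head',len(xs),(xs.mean()+350).round(2),(ys.mean()+160).round(2),ys.min()+160,ys.max()+160)
cv2.imwrite('pics/last.png',cv2.convertScaleAbs(cv2.resize(s[150:290,280:420],None,fx=4,fy=4,interpolation=cv2.INTER_CUBIC),alpha=1.7))
E
python3 look.py
```

```text
10.8 [484.7 106.5 160.7] [ 1.2 -0.2 -0.3] 34.0
head 75 375.79 183.39 179 190
```

View pics/last.png

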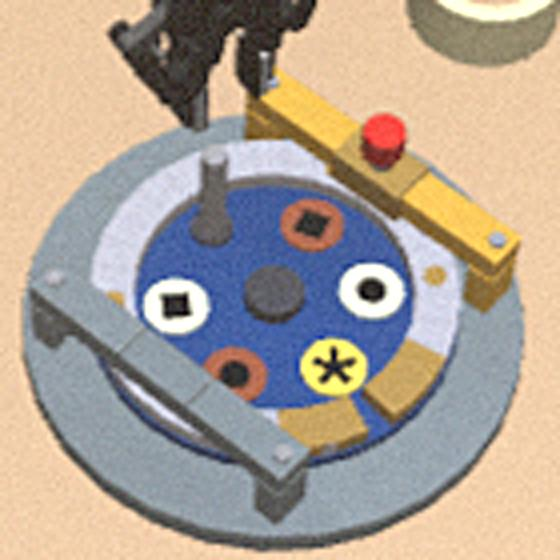

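The pin stands upright in the yellow guide with its head at crop (383,138), and the wheel hasn't moved. I'm straddling the post with the fingers apart.

Call:
move_arm:
  steps:
    - [0.5,[-3.4,2,10],[0,0,0]]
    - [0.5,[0,0,10],[0,0,0]]
    - [0.5,[0,0,10],[0,0,0]]
    - [0.5,[0,0,10],[0,0,0]]
    - [0.5,[0,0,10],[0,0,0]]
    - [0.5,[0,0,10],[0,0,0]]
    - [0.5,[0,0,10],[0,0,0]]
    - [0.35,[0,0,4],[0,0,0]]

```text
clock: 11.6
eef_pos: [479.4, 104.4, 84.3]
tcp_rot: [3.139, -0.124, -0.004]
wrist_force: [-0.2, 1.2, -0.3]
opening: 30.2
grip_force: 0.0
```

```bash
python3 look.py
```

```text
11.65 [479.2 104.4  84.1] [ 1.   0.7 -0.3] 29.6
head 75 375.72 183.23 179 190
```

View pics/last.png

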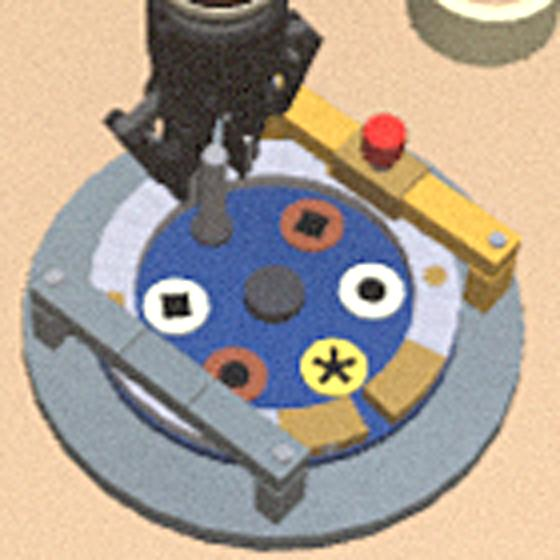

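The post stands between the open fingers at crop (213,155–240), and the pin is still in the guide. I'm turning the wheel anticlockwise along the arc.

Call:
move_arm:
  steps:
    - [0.35,[0.05,2.5,0],[0,0,-0.04]]
    - [0.35,[0.05,2.5,0],[0,0,-0.04]]
    - [0.35,[0.05,2.5,0],[0,0,-0.04]]
    - [0.35,[0.1,3.7,0],[0,0,-0.06]]
    - [0.35,[0.1,3.7,0],[0,0,-0.06]]
    - [0.35,[0.1,3.7,0],[0,0,-0.06]]
    - [0.35,[0.1,3.7,0],[0,0,-0.06]]
    - [0.35,[0.1,3.7,0],[0,0,-0.06]]

```text
clock: 12.45
eef_pos: [484.3, 80.1, 86.1]
tcp_rot: [-3.093, -0.534, -0.004]
wrist_force: [0.5, 5.0, -1.3]
opening: 29.6
grip_force: 2.0
```

Call:
move_arm:
  steps:
    - [0.35,[0.1,3.7,0],[0,0,-0.06]]
    - [0.35,[0.1,3.7,0],[0,0,-0.06]]
    - [0.35,[0.1,3.7,0],[0,0,-0.06]]
    - [0.35,[0.1,3.7,0],[0,0,-0.06]]
    - [0.35,[0.1,3.7,0],[0,0,-0.06]]
    - [0.35,[0.1,3.7,0],[0,0,-0.06]]
    - [0.35,[0.1,3.7,0],[0,0,-0.06]]
    - [0.35,[0.1,3.7,0],[0,0,-0.06]]

```text
clock: 13.25
eef_pos: [499.6, 55.7, 86.1]
tcp_rot: [-2.877, -1.254, -0.002]
wrist_force: [-1.6, 4.2, 1.6]
opening: 29.9
grip_force: 1.9
```

```bash
cat >> look.py <<'E'
for n,im in(('scene',s),('top',robot.capture('top'))):
    x0,y0,x1,y1=dict(scene=(310,190,390,265),top=(232,200,315,285))[n]
    h=cv2.cvtColor(im[y0:y1,x0:x1],cv2.COLOR_BGR2HSV); m=cv2.inRange(h,(24,90,110),(34,255,255))
    k,l,q,c=cv2.connectedComponentsWithStats(cv2.morphologyEx(m,cv2.MORPH_CLOSE,np.ones((5,5))))
    if k<2: continue
    i=1+np.argmax(q[1:,4]); p=onz(n,c[i]+[x0,y0],38); d=p[:2]-[542.3,98.8]; print('star',n,q[i,4],p.round(1),np.hypot(*d).round(1),np.degrees(np.arctan2(d[1],d[0])).round(1))
E
python3 look.py
```

```text
13.3 [500.3  54.8  86.2] [-0.2  0.5 -0.6] 30.1
head 79 377.05 184.08 180 191
star scene 174 [586.3 137.3  38. ] 58.5 41.2
star top 56 [597.1 137.5  38. ] 67.1 35.2
```

Call:
move_arm:
  steps:
    - [0.35,[0.1,3.7,0],[0,0,-0.06]]
    - [0.35,[0.1,3.7,0],[0,0,-0.06]]
    - [0.35,[0.1,3.7,0],[0,0,-0.06]]
    - [0.35,[0.1,3.7,0],[0,0,-0.06]]
    - [0.35,[0.1,3.7,0],[0,0,-0.06]]
    - [0.35,[0.1,3.7,0],[0,0,-0.06]]
    - [0.35,[0.1,3.7,0],[0,0,-0.06]]
    - [0.35,[0.1,3.7,0],[0,0,-0.06]]

```text
clock: 14.15
eef_pos: [523.8, 40.8, 85.6]
tcp_rot: [-2.497, -1.901, 0.003]
wrist_force: [-3.6, 4.4, 1.2]
opening: 30.3
grip_force: 1.9
```

Call:
move_arm:
  steps:
    - [0.35,[0.1,3.7,0],[0,0,-0.06]]
    - [0.35,[0.1,3.7,0],[0,0,-0.06]]
    - [0.35,[0.1,3.7,0],[0,0,-0.06]]
    - [0.35,[0.1,3.7,0],[0,0,-0.06]]
    - [0.35,[0.1,3.7,0],[0,0,-0.06]]
    - [0.35,[0.05,2.5,0],[0,0,-0.04]]
    - [0.35,[0,0,0],[0,0,0]]
    - [0.35,[0,0,0],[0,0,0]]

```text
clock: 14.95
eef_pos: [545.0, 37.9, 85.4]
tcp_rot: [-2.143, -2.295, 0.002]
wrist_force: [-3.2, 1.4, 0.6]
opening: 29.9
grip_force: 1.3
```

```bash
python3 look.py
```

```text
15.0 [545.   38.   85.4] [-2.8  1.8 -0.2] 29.9
head 78 376.94 184.0 180 191
star scene 164 [545.8 156.9  38. ] 58.2 86.5
```

Call:
move_arm:
  steps:
    - [0.35,[0,1.2,0],[0,0,-0.02]]
    - [0.35,[0,1.2,0],[0,0,-0.02]]
    - [0.35,[0,1.2,0],[0,0,-0.02]]
    - [0.35,[0,1.2,0],[0,0,-0.02]]
    - [0.35,[0,1.2,0],[0,0,-0.02]]
    - [0.35,[0,1.2,0],[0,0,-0.02]]
    - [0.35,[0,0,0],[0,0,0]]
    - [0.35,[0,0,0],[0,0,0]]

```text
clock: 15.85
eef_pos: [553.4, 38.3, 85.8]
tcp_rot: [2.0, 2.422, -0.0]
wrist_force: [-3.3, 0.4, -2.5]
opening: 29.8
grip_force: 1.4
```

```bash
python3 look.py
```

```text
15.9 [553.4  38.3  85.8] [-2.4 -0.2 -1.5] 30.1
head 86 377.0 184.55 180 191
star scene 163 [538.4 156.9  38. ] 58.2 93.9
```

Call:
move_arm:
  steps:
    - [0.35,[0,0.6,0],[0,0,-0.01]]
    - [0.35,[0,0.6,0],[0,0,-0.01]]
    - [0.35,[0,0.6,0],[0,0,-0.01]]
    - [0.35,[0,0,0],[0,0,0]]
    - [0.35,[0,0,0],[0,0,0]]
    - [0.35,[0,0,0],[0,0,0]]
    - [0.35,[0,0,0],[0,0,0]]
    - [0.35,[0,0,0],[0,0,0]]

```text
clock: 16.75
eef_pos: [555.1, 38.7, 85.8]
tcp_rot: [1.964, 2.451, -0.0]
wrist_force: [-3.4, -2.2, -1.2]
opening: 29.9
grip_force: 1.5
```

```bash
python3 look.py
```

```text
16.8 [555.1  38.7  85.9] [-3.2 -2.6 -1.4] 29.9
head 85 377.02 184.41 179 191
star scene 165 [536.7 156.9  38. ] 58.4 95.5
```

Call:
move_arm:
  steps:
    - [0.35,[0,0.6,0],[0,0,-0.01]]
    - [0.35,[0,0.6,0],[0,0,-0.01]]
    - [0.35,[0,0.6,0],[0,0,-0.01]]
    - [0.35,[0,0,0],[0,0,0]]
    - [0.35,[0,0,0],[0,0,0]]
    - [0.35,[0,0,0],[0,0,0]]
    - [0.35,[0,0,0],[0,0,0]]
    - [0.35,[0,0,0],[0,0,0]]

```text
clock: 17.65
eef_pos: [556.8, 39.4, 85.9]
tcp_rot: [1.927, 2.481, 0.0]
wrist_force: [-2.4, -3.1, -0.8]
opening: 29.8
grip_force: 1.6
```

```bash
python3 look.py
```

```text
17.7 [556.8  39.4  85.9] [-2.6 -2.4  0. ] 29.7
head 84 376.88 184.55 180 191
star scene 164 [534.8 156.5  38. ] 58.2 97.4
```

Call:
move_arm:
  steps:
    - [0.35,[0,0.6,0],[0,0,-0.01]]
    - [0.35,[0,0.6,0],[0,0,-0.01]]
    - [0.35,[0,0.4,0],[0,0,-0.007]]
    - [0.35,[0,0,0],[0,0,0]]
    - [0.35,[0,0,0],[0,0,0]]
    - [0.35,[0,0,0],[0,0,0]]
    - [0.35,[0,0,0],[0,0,0]]
    - [0.35,[0,0,0],[0,0,0]]

```text
clock: 18.55
eef_pos: [558.4, 39.8, 85.9]
tcp_rot: [1.893, 2.507, 0.0]
wrist_force: [-3.2, -2.2, 0.5]
opening: 29.7
grip_force: 1.6
```

```bash
python3 look.py
```

```text
18.6 [558.4  39.8  85.9] [-2.6 -2.2 -0.1] 29.8
head 85 376.76 184.85 180 191
star scene 164 [533.7 156.1  38. ] 57.9 98.6
```

Call:
move_arm:
  steps:
    - [0.35,[0,0.5,0],[0,0,-0.008]]
    - [0.35,[0,0.5,0],[0,0,-0.008]]
    - [0.35,[0,0.3,0],[0,0,-0.005]]
    - [0.35,[0,0,0],[0,0,0]]
    - [0.35,[0,0,0],[0,0,0]]
    - [0.35,[0,0,0],[0,0,0]]
    - [0.35,[0,0,0],[0,0,0]]
    - [0.35,[0,0,0],[0,0,0]]

```text
clock: 19.45
eef_pos: [559.6, 40.2, 85.9]
tcp_rot: [1.867, 2.526, 0.0]
wrist_force: [-2.4, -1.1, 0.4]
opening: 29.5
grip_force: 1.7
```

```bash
python3 look.py
```

```text
19.5 [559.6  40.2  85.9] [-2.4 -2.4  0.4] 29.7
head 79 376.85 184.41 180 191
star scene 162 [532.3 156.   38. ] 58.0 99.9
star top 8 [529.7 139.   38. ] 42.2 107.3
```

Call:
move_arm:
  steps:
    - [0.35,[0,0.5,0],[0,0,-0.008]]
    - [0.35,[0,0.5,0],[0,0,-0.008]]
    - [0.35,[0,0.3,0],[0,0,-0.005]]
    - [0.35,[0,0,0],[0,0,0]]
    - [0.35,[0,0,0],[0,0,0]]
    - [0.35,[0,0,0],[0,0,0]]
    - [0.35,[0,0,0],[0,0,0]]
    - [0.35,[0,0,0],[0,0,0]]

```text
clock: 20.35
eef_pos: [560.8, 40.6, 85.9]
tcp_rot: [1.84, 2.546, 0.0]
wrist_force: [-2.8, -1.8, 0.5]
opening: 30.1
grip_force: 1.5
```

```bash
python3 look.py
```

```text
20.4 [560.8  40.6  85.9] [-1.7 -1.1  1.1] 29.8
head 86 375.49 186.52 182 193
star scene 165 [531. 156.  38.] 58.3 101.2
star top 14 [528.3 139.7  38. ] 43.2 108.9
```

The head dropped 2–3 px, about 10 mm, and recentred at (375.5,186.5): the pin has caught. I'll stop pushing, centre the fingers round the post and retreat straight up.

Call:
move_arm:
  steps:
    - [0.35,[0,-2,0],[0,0,0]]
    - [0.35,[0,-2,0],[0,0,0]]
    - [0.35,[0,-2.5,0],[0,0,0]]
    - [0.35,[0,0,0],[0,0,0]]
    - [0.4,[0,0,-10],[0,0,0]]
    - [0.4,[0,0,-20],[0,0,0]]
    - [0.4,[0,0,-30],[0,0,0]]
    - [0.4,[0,0,-30],[0,0,0]]

```text
clock: 21.25
eef_pos: [554.4, 38.6, 177.1]
tcp_rot: [-1.84, -2.546, -0.0]
wrist_force: [1.4, 0.2, -0.5]
opening: 34.3
grip_force: 0.0
```

```bash
python3 look.py
```

```text
21.3 [558.5  38.5 183.7] [ 2.7 -0.1  3.3] 34.4
head 86 375.52 186.45 182 193
star scene 162 [531.3 156.2  38. ] 58.4 100.8
star top 180 [530.3 152.2  38. ] 54.7 102.6
```

View pics/last.png

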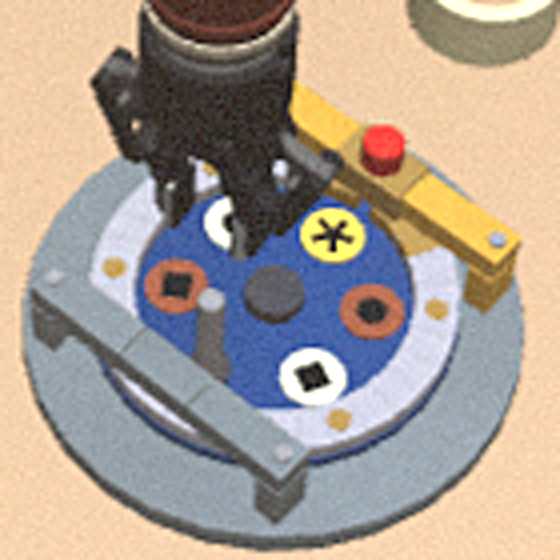

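The head now sits right down on the brass block at crop (382,150), with the star die at the bridge and the gripper clear. Handing in.

```bash
python3 -c "
from station import robot
print(robot.sign_off())"
```

```text
the job is handed in; nothing more can be done
None
```

The lock pin stands home in the slot under the yellow bridge, with the star die turned to it the shorter way round (about 106° anticlockwise) and the gripper clear. I handed the job in at about 21 s; the sign-off returned no verdict, and the pin–wheel contact force could not be read directly.

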